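Hook the oven-door return spring onto its post with a spring puller

TASK

The return spring of the oven-door unit on the worktop lies unhooked beside its anchor post. Take the spring puller from its wooden holder, put its pin fully down into the pull ring at the spring's end, draw the spring out and hook it round the post's pin, and ease it back until the post carries all the tension before you take the puller out; then stand the puller back in its holder. Touch the spring only with the puller, keep the force on the unit below 18 N, never let the spring fly back, and do not disturb the things standing around.

Things in the scene. Friction and masses are not known exactly. Their poses are not given: they have to be found in the camera images.
- spring_unit: Aluminium base plate 200 x 140 x 6 mm screwed to the worktop, with a pivot pin at one end (top 37 mm above the worktop, head 16 mm across). Origin: on the worktop under the plate; x runs from the pivot pin towards the anchor post, z up. The plate spans x -110 to +90 mm and y -50 to +90 mm.
- pivot (a point): Axis of the spring's fixed end on the pivot pin, at wire height (26 mm above the worktop), on the plate's x axis at x = -90 mm. The spring swivels level about it with slight friction and stays where it is left; it starts turned 0.28 to 0.5 rad to the plate's +y side, the hook clear of the post; 0 rad is in line with the post.
- post: Anchor post: a steel block 46 x 24 x 5 mm on the plate with a slot along x, and in it a 10 mm upright pin (14 mm head, top 35 mm above the worktop) clamped anywhere up to 5 mm to either side of the block's middle along x: see or feel where. Origin: the block's middle at the plate's top (135 mm from the pivot, on the plate's x axis, 6 mm above the worktop); axes parallel to the plate's.
- hook: Hook at the free end of the coil spring, 6 mm round steel wire lying level, wire centre 26 mm and top 29 mm above the worktop. Origin at the pivot, moving outward as the spring stretches; x along the spring from the pivot outward, z up. It stretches at most 34 mm, pulling back with 2 N plus 0.45 N per mm; pressed down at its end it gives 0.5 to 1 mm per N.
- throat (a point): Where the pin's axis lies in the hook when seated: 14 mm from the rivet towards the pivot. The shank (wire centre y = +9.5 mm) runs out to a cross bar 8 mm beyond this point, which ends at y = -9.5 mm in a lip reaching back 5 mm past the bar's inner face. Seated takes 8 to 18 mm of stretch; 5 mm more lets the lip pass the pin, the hook swinging towards the plate's -y into line with the pin.
- puller: Spring puller, the loose tool, 70 mm tall, 0.12 kg, upright: a steel pin 6 mm across and 9 mm long with a tapered end points down; above it a round steel shoulder 18 mm across and 12 mm tall; above that a square black grip 22 x 22 mm and 46 mm tall. Origin: at the pin's lower end; z up along the tool, x and y square to the grip's faces. It starts standing in the holder.
- shoulder (a point): Underside of the puller's shoulder on its axis, 9 mm above the pin's lower end; it rests on the ring's top when the pin is fully in the pull ring.
- grip (a point): Place to grip the puller, on its axis, 46 mm above the pin's lower end (mid grip is at 44 mm).
- holder: Wooden block 70 x 70 x 24 mm fixed on the worktop. Origin: on the worktop under its centre. In its middle a round recess 26 mm across and 12 mm deep takes the puller's shoulder, and a 13 mm hole below it takes the pin.
- seat (a point): Centre of the floor of the holder's recess, 12 mm above the worktop; the puller's shoulder rests here.
- screwdriver: Screwdriver lying flat, 198 mm long, orange handle; leave it alone. Origin under its middle.
- spice_jar: Spice jar with a red cap, 45 x 106 mm, standing; leave it alone. Origin under its centre.
- tin: Low food tin, 75 x 58 mm, standing; leave it alone. Origin under its centre.
- mill: Small clear salt shaker with a grey top, 44 x 90 mm, standing; leave it alone. Origin under its centre.
- rivet (a point): Rivet at the hook's nose, at mid wire, 136 mm from the pivot when slack. On it swings the pull ring, a short link of 6 mm wire ending in a ring with a 10 mm hole; the hole's centre is 18 mm from the rivet, in any direction up to 1.2 rad to either side of the hook's x (see or feel where), top 29 mm above the worktop. It swings in line when pulled. The rivet's head is 11 mm across.
Not all that is in view belongs to the job. Leave any green look-alike of the spring_unit alone.

How it is judged (in metres and radians):
On the way, in this order (a step that is already met when the one before it is completed fails the run):
1. the puller is fully down at the pull ring, its shoulder at the ring's top (z of shoulder in the frame of hook below 0.0065 m and horizontal distance between shoulder and rivet below 0.022 m), for 0.1 s.
2. the puller draws the spring out (contact force between puller and hook above 5.5 N), for 0.1 s.
3. the post's pin sits in the hook's throat and carries the spring (y of throat in the frame of post between -0.003 and 0.003 m and x of throat in the frame of post between -0.0075 and 0.0075 m and contact force between hook and post above 3.5 N), for 0.2 s.
At the end, for the whole second after the job is handed in: The throat point is within 3 mm (across) and 7.5 mm (along the spring) of the post block's middle and the post carries over 3.5 N; the puller stands released and still in its holder, shoulder within 6 mm level-wise and 8 mm in all of the seat, within 0.12 rad of upright (all of step 3 and horizontal distance between shoulder and seat below 0.006 m and distance between shoulder and seat below 0.008 m and angle between puller's own z axis and vertical below 0.12 rad and linear speed of puller below 0.02 m/s and contact force between the fingers and puller below 0.1 N); the robot touches nothing.
It fails at once if the puller bears on the spring unit, its hook, ring or post, with more than 18 N (contact force between puller and spring_unit above 18 N).
It fails at once if the robot itself touches the spring unit, its hook, ring or post (contact force between any of the arm, the fingers and spring_unit above 0.5 N).
It fails at once if the spring flies back (faster than 0.25 m/s) (linear speed of hook above 0.25 m/s).
It fails at once if the screwdriver, spice jar, tin or shaker is moved more than 20 mm (distance of any of screwdriver, spice_jar, tin, mill from where it was at the start of the episode above 0.02 m).
It also fails if it takes over 72 s, if anything falls off the work surface, if the arm or the gripper's body presses on something with over 40 N, if the wrist force passes 120 N, or if a joint passes its speed limit or range.

ROBOT

A 6-joint arm with a two-finger parallel gripper is mounted at the origin on a cart in front of the work surface, level with it; the furniture and walls round the work are solid. World frame = base frame: x ahead of the robot, y to its left, z up, the work surface at z = 0. Lengths are in mm, angles in rad, forces in N, time in s.
With the tool pointing down it reaches from about 275 to 1000 mm from the base axis. Payload 8.4 kg.
Tool frame: the origin (TCP) lies between the finger pads; the fingertips stand 22 mm ahead of it and the grasp point (between the pads) lies 3 mm ahead of it; z points along the fingers, y is the line along which they close (so a half turn about z gives the same grasp; the last joint's range is limited). The gripper opens to 85 mm and grips with 20 to 120 N. Pads are 22 mm wide; open, the fingers measure 114 mm over their backs; the gripper's body (76 mm by 85 mm) begins 54 mm behind the grasp point. The pads swing forward as they close: fully open they stand 13 mm farther back than shut.
Start: joints at [-1.168, 0.353, 1.633, -0, 1.155, -0.002], TCP at [246.146, -574.491, 230.381] pointing down, gripper open.
Joint ranges: [-2.63, 2.63], [-0.92, 2.1], [0.06, 2.66], [-1.3, 4.44], [0, 2.69], [-3.02, 3.02]. Speed limits (rad/s): [2.22, 2.22, 2.79, 3.14, 3.14, 3.14].

INTERFACE

Orientations are given as [roll, pitch, yaw] about the fixed x, y, z axes, in that order (R = Rz(yaw) Ry(pitch) Rx(roll)).
In Python, from rig import r, grab_frame gives the robot as it stands.
- The arm moves only by the shell command python3 -m inch 'ROWS' [FORCE]. ROWS is JSON, a list of rows, each a list of 7 numbers: the turn, a rotation vector about the tool's x, y, z as a fraction of full scale, then the shift along the tool's x, y, z as a fraction of full scale, then the closure, from 0 (fully open) to 1 (shut). In form: [[rx, ry, rz, dx, dy, dz, fingers], ...]. A call has 1 to 8 rows; each row shifts and turns the commanded pose from where the row before left it, along the tool's axes as they then stand; what a row does not reach is not made up. Full scale, the value 1, is 2.5 cm for a shift and pi rad for a turn. A row lasts 1/12 s, in which the tool goes at most 41.7 mm and 7.16 degrees, less where a joint would pass 70% of its speed; a pose out of reach is approached as far as the arm can. A call with a number of a shift or a turn outside -1 to 1 is refused whole. A call with a gripper value outside its range is refused whole. The fingers move at their own pace and stop on an object; FORCE is the grip in N (left out, the last holds). Time passes only in rows, so rows that do not move let the fingers close. It gives the time, the measured TCP pose, the force, the opening and the grip force at its end, in the units of the state.
- r.sense(): the state, without advancing time (a new reading comes with each control period).
- grab_frame(name): name is "scene" or "top"; returns a dict with "pixels" (400x640x3 uint8, red, green, blue), "z_map" (400x640 float32, mm along the optical axis (not along the pixel's ray), 0 where there is no reading), "vertical_fov" (degrees; the focal length in pixels is half the picture's height over the tangent of half this angle, whatever the lens; pixels are square), "cx", "cy" (the principal point, pixels), "cam_to_world" (4x4, takes a point from camera to world coordinates). Camera axes: x right, y down, z forward; pixel columns grow to the right and rows downward; lengths in mm; the calibration is good to about 2 mm. A picture is of the moment at which its call begins.
- r.sign_off(): hands the job in; it is judged then, once.
The state is a dict: "clock": time; "qpos": joint angles; "qvel": joint speeds; "joint_efforts": joint torques, N m; "eef_pos": TCP position; "tcp_rot": TCP orientation; "contact_force": force on the tool from outside, world axes, zero at the start; "wrist_torque": the same for the moment, N m; "opening": opening from 0.0 (shut) to 1.0 (fully open); "grasp_force": force on a finger pad.
Only numpy, scipy, OpenCV 4.12 (cv2) and the standard library are available. Lean on these libraries where they do the work, as an engineer would, in place of code of your own. Each camera call takes 0.05 s, during which the arm holds its last target. There are 200 camera calls.

## Working session

There is one attempt and no reset: what is moved stays moved. The work goes in short steps, Python scripts to look and compute and a shell command to move; the robot and the scene stay as the last step left them, time stands still between calls to the robot, and variables do not carry over. Pictures are saved under pics/ and viewed, at most 10 in all, crops included, and the job is handed in when it is done.

```bash
ls; mkdir -p pics
cat > h.py <<'E'
import numpy as np,cv2
from rig import r,grab_frame
def get(name):
    f=grab_frame(name); np.savez(f'/tmp/{name}.npz',**{k:np.array(v) for k,v in f.items()}); return f
def load(name): return dict(np.load(f'/tmp/{name}.npz'))
def ray(f,u,v):
    H=f['pixels'].shape[0]; fl=H/2/np.tan(np.radians(float(f['vertical_fov']))/2)
    d=np.array([(u-f['cx'])/fl,(v-f['cy'])/fl,1.]); T=np.array(f['cam_to_world']); return T[:3,3],T[:3,:3]@d
def atz(f,u,v,z):
    o,d=ray(f,u,v); return o+d*(z-o[2])/d[2]
def atd(f,u,v):
    o,d=ray(f,u,v); return o+d*f['z_map'][int(v),int(u)]
def proj(f,p):
    H=f['pixels'].shape[0]; fl=H/2/np.tan(np.radians(float(f['vertical_fov']))/2)
    T=np.array(f['cam_to_world']); c=T[:3,:3].T@(np.array(p)-T[:3,3]); return c[0]/c[2]*fl+f['cx'],c[1]/c[2]*fl+f['cy']
def save(img,name,s=1): cv2.imwrite(f'pics/{name}.png',cv2.resize(img[:,:,::-1],None,fx=s,fy=s,interpolation=cv2.INTER_CUBIC))
E
python3 - <<'E'
from h import *
for n in('top','scene'):
    f=get(n); save(f['pixels'],n+'0'); print(n,np.round(f['cam_to_world'],3).tolist(),f['vertical_fov'],f['cx'],f['cy'])
print(r.sense())
E
```

```text
pics
top [[-0.005, -0.997, 0.073, 471.649], [-1.0, 0.004, -0.022, -263.139], [0.021, -0.073, -0.997, 1126.07], [0.0, 0.0, 0.0, 1.0]] 55.670913099270535 317.8704596722548 195.90218850563826
scene [[0.82, -0.261, 0.51, 36.437], [-0.572, -0.413, 0.709, -1008.105], [0.025, -0.873, -0.487, 548.402], [0.0, 0.0, 0.0, 1.0]] 47.008369754245145 315.67627584799254 191.67578618682612
{'clock': 0.1, 'qpos': array([-1.16840896e+00,  3.53544314e-01,  1.63408600e+00,  2.33517543e-05,
        1.15519035e+00, -2.39525486e-03]), 'qvel': array([-3.08470151e-04, -2.17048146e-03, -1.83693121e-03,  2.46392793e-03,
        2.03305331e-05, -1.51071690e-03]), 'joint_efforts': array([ 5.11830945e-05, -6.06354260e+01, -3.42820609e+01, -6.19965272e-05,
        3.95769806e-03,  1.71557701e-05]), 'eef_pos': array([ 245.97452759, -574.08481622,  229.74712132]), 'tcp_rot': array([-3.14036470e+00, -2.42935857e-05,  4.04773162e-01]), 'contact_force': array([-0.39636593, -0.32177844,  0.35921561]), 'wrist_torque': array([-0.03353695,  0.03769728, -0.02622466]), 'grasp_force': 0.0, 'opening': 0.9995811910939798}
```

View pics/top0.png

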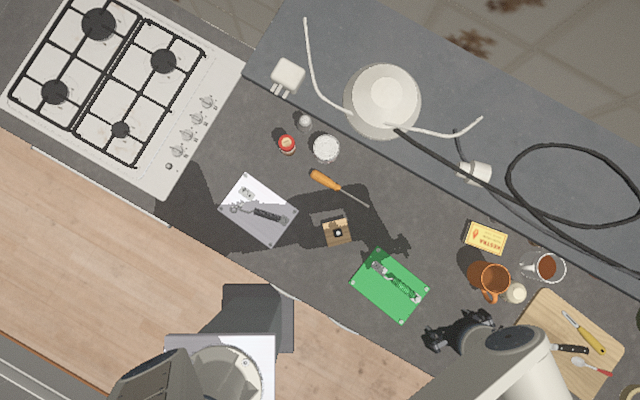

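View pics/scene0.png

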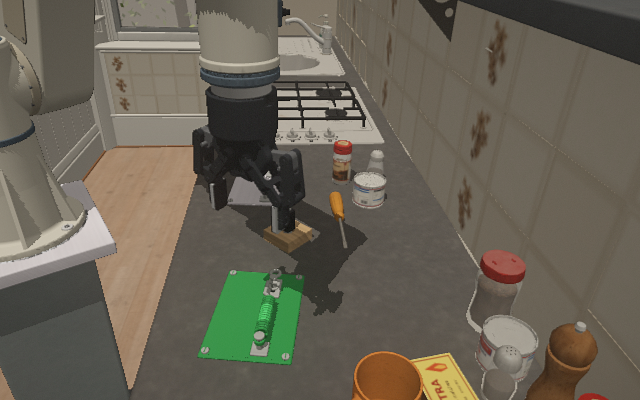

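Top view: the aluminium unit is at (258,210) and a green look-alike at (390,285). The one meant is the aluminium one, since the green is excluded by the text. The holder with the puller is at (337,232), the screwdriver at (338,187), the jar at (287,144), the shaker at (305,121) and the tin at (326,148). I'll confirm this in a crop.

Run:
```python
from h import *
f=load('top'); save(f['pixels'][165:255,210:360],'crop1',5.3)
for u,v in[(258,210),(337,230),(330,245),(345,215),(250,175),(298,213)]: print(u,v,atd(f,u,v).round(1),atz(f,u,v,6).round(1))
```

```text
258 210 [ 511.2 -114.3   32.8] [ 512.2 -110.6    6. ]
337 230 [ 453.1 -338.9   67.4] [ 452.1 -343.3    6. ]
330 245 [ 409.  -321.6   19.5] [ 408.3 -322.3    6. ]
345 215 [ 496.3 -368.1   -1.8] [ 496.1 -367.4    6. ]
250 175 [616.2 -86.3   5.5] [616.1 -86.4   6. ]
298 213 [ 5.029e+02 -2.283e+02  5.000e-01] [ 502.7 -228.4    6. ]
```

View pics/crop1.png

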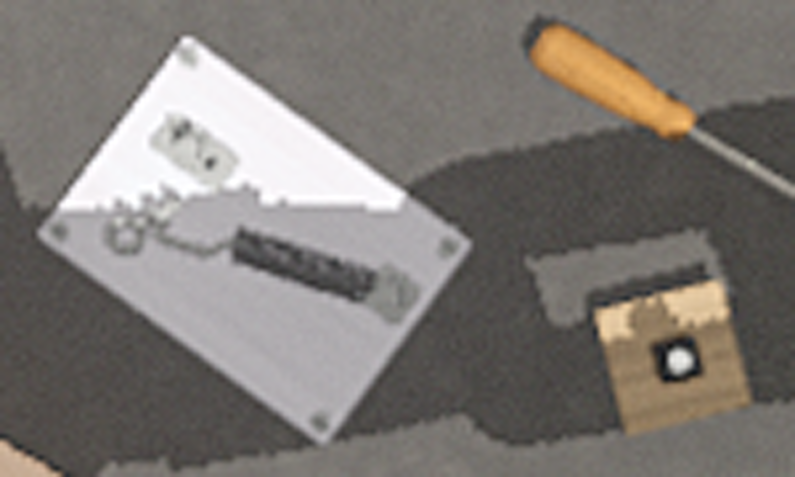

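Crop: the bare aluminium unit has its pivot at crop (392,292) and post at (195,150). The hook and ring are at lower left, with the ring near (123,235), turned to +y as described. The puller, a black square with a white top, stands in the wooden holder at (678,358). Next I'll measure these.

```bash
cat > m.py <<'E'
from h import *
from scipy.optimize import least_squares
f=load('top'); P=f['pixels'].astype(int)
full=lambda c:(np.array(c)/5.3+np.array([210,165])-0.4)
# plate: corners refined with line fits on gradient
g=cv2.resize(f['pixels'][165:255,210:360],None,fx=5.3,fy=5.3,interpolation=cv2.INTER_CUBIC)
hsv=cv2.cvtColor(g,cv2.COLOR_RGB2HSV); 
m=((g.max(2)>125)&(hsv[:,:,1]<60)).astype(np.uint8)
n,l,s,c=cv2.connectedComponentsWithStats(m); k=1+np.argmax(s[1:,4]); 
m=cv2.morphologyEx((l==k).astype(np.uint8),cv2.MORPH_CLOSE,np.ones((25,25)))
cs,_=cv2.findContours(m,0,1); hull=cv2.convexHull(max(cs,key=cv2.contourArea))
pts=np.array([atz(f,*full(q[0]),6)[:2] for q in cs[0]]) if len(cs)==1 else np.array([atz(f,*full(q[0]),6)[:2] for q in max(cs,key=cv2.contourArea)])
def sd(p):
    c,s_=np.cos(p[2]),np.sin(p[2]); d=pts-p[:2]; x=d@[c,s_]; y=d@[-s_,c]
    qx,qy=abs(x+10)-100,abs(y-20)-70
    return np.where((qx>0)&(qy>0),np.hypot(np.maximum(qx,0),np.maximum(qy,0)),np.maximum(qx,qy))
piv=atz(f,*full((392,292)),30)[:2];po=atz(f,*full((195,150)),11)[:2]
a=np.arctan2(*(po-piv)[::-1]); p0=[*(piv+90*np.array([np.cos(a),np.sin(a)])),a]
R=least_squares(sd,p0,loss='soft_l1'); 
if __name__=='__main__':
    print('init',p0,'plate',R.x,'med|d|',np.median(abs(R.fun)),len(pts))
    print('area rect',cv2.minAreaRect(pts.astype(np.float32)))
    c,s_=np.cos(R.x[2]),np.sin(R.x[2]); M=np.array([[c,-s_],[s_,c]])
    for nme,q in dict(ring=((123,235),26),pivot=((392,292),33),post=((195,150),11),pinA=((178,128),35),pinB=((210,162),35),coil0=((240,247),32)).items():
        w=atz(f,*full(q[0]),q[1])[:2]; print(nme,w.round(1),'plate',(M.T@(w-R.x[:2])).round(1))
    print('puller',atz(f,*full((678,358)),73).round(1))
    # dark grip square & holder
    d=((g.max(2)<45)).astype(np.uint8); d[:330]=0;d[385:]=0;d[:,:645]=0;d[:,710:]=0
    q=cv2.findContours(d,0,2)[0]; q=max(q,key=cv2.contourArea); rc=cv2.minAreaRect(q); print('grip rect',rc,atz(f,*full(rc[0]),73).round(1))
    hm=((hsv[:,:,1]>55)&(g[:,:,0]>70)).astype(np.uint8); hm[:250]=0; hm[:,:570]=0
    q=max(cv2.findContours(cv2.morphologyEx(hm,cv2.MORPH_CLOSE,np.ones((35,35))),0,2)[0],key=cv2.contourArea)
    w=np.array([atz(f,*full(x[0]),24)[:2] for x in q],np.float32); print('holder',cv2.minAreaRect(w), cv2.minAreaRect(q))
E
python3 m.py
```

```text
init [np.float64(535.5051447496467), np.float64(-114.4676673222402), np.float64(0.9477279027891925)] plate [ 535.93683838 -113.38906954    0.93549758] med|d| 0.27016012428335756 1002
area rect ((514.1845703125, -109.59664154052734), (202.19082641601562, 142.04771423339844), 53.68463134765625)
ring [514.8 -40.7] plate [46.  60.1]
pivot [ 483.  -187.8] plate [-91.3  -1.5]
post [562.4 -77. ] plate [45.   0.3]
pinA [572.5 -71.7] plate [55.3 -4.7]
pinB [553.9 -89.2] plate [30.2 -0.1]
coil0 [ 507.8 -105.3] plate [-10.2  27.5]
puller [ 447.3 -339.9   73. ]
grip rect ((664.49658203125, 364.8684997558594), (38.588233947753906, 15.0), 61.927513122558594) [ 443.8 -332.8   73. ]
holder ((447.1496887207031, -340.4996643066406), (72.90867614746094, 74.85051727294922), 13.53907299041748) ((672.588134765625, 356.35296630859375), (133.8796844482422, 136.30503845214844), 75.96376037597656)
```

```bash
cat > go.py <<'E'
import sys
from h import *
from scipy.spatial.transform import Rotation as Ro
def plan(t,yaw):
    s=r.sense(); R=Ro.from_euler('xyz',s['tcp_rot']); T=Ro.from_euler('xyz',[np.pi,0,yaw])
    d=np.array(t)-s['eef_pos']
    print('clk',round(s['clock'],2),'pos',s['eef_pos'].round(1),'rot',s['tcp_rot'].round(4),'F',s['contact_force'].round(1),'open',round(s['opening'],3),'gf',round(s['grasp_force'],1))
    print('turn/pi',((R.inv()*T).as_rotvec()/np.pi).round(4),'shift/25 in target axes',(T.inv().apply(d)/25).round(3),'in present axes',(R.inv().apply(d)/25).round(3))
if __name__=='__main__': plan([float(x) for x in sys.argv[1:4]],float(sys.argv[4]))
E
python3 go.py 447.3 -340 52 0.236
python3 -m inch '[[0,0,0.027,0,0,0,0],[0,0,0.027,0,0,0,0],[0,0,0,0.9,-0.65,0,0],[0,0,0,1,-0.72,0,0],[0,0,0,1,-0.72,0,0],[0,0,0,1,-0.72,0,0],[0,0,0,1,-0.72,0,0],[0,0,0,1,-0.72,0,0]]' 100
python3 go.py 447.3 -340 52 0.236
```

```text
clk 0.1 pos [ 246.  -574.1  229.7] rot [-3.1404 -0.      0.4048] F [-0.4 -0.3  0.4] open 1.0 gf 0.0
turn/pi [-0.0004  0.      0.0537] shift/25 in target axes [10.019 -7.221  7.11 ] in present axes [11.089 -5.427  7.117]
clock: 0.77
eef_pos: [365.4, -435.4, 230.1]
tcp_rot: [-3.141, 0.0, 0.235]
contact_force: [0.5, -0.5, -0.3]
opening: 0.998
grasp_force: 0.0
clk 0.77 pos [ 365.4 -435.4  230.1] rot [-3.141e+00  2.000e-04  2.349e-01] F [ 0.5 -0.5 -0.3] open 0.998 gf 0.0
turn/pi [-0.0002  0.0001 -0.0003] shift/25 in target axes [ 4.078 -2.945  7.123] in present axes [ 4.076 -2.946  7.124]
```

```bash
python3 -m inch '[[0,0,0,1,-0.72,0,0],[0,0,0,1,-0.72,0,0],[0,0,0,1,-0.72,0,0],[0,0,0,0.7,-0.5,0,0],[0,0,0,0.38,-0.28,1,0],[0,0,0,0,0,1,0],[0,0,0,0,0,1,0],[0,0,0,0,0,0,0]]' >/dev/null
python3 go.py 447.3 -340 52 0.236
```

```text
clk 1.43 pos [ 444.5 -339.2  150.9] rot [-3.1357  0.0048  0.236 ] F [-1.3  1.2 -0.9] open 0.998 gf 0.0
turn/pi [-0.0019  0.0015 -0.    ] shift/25 in target axes [0.1   0.056 3.955] in present axes [0.119 0.08  3.954]
```

```bash
python3 -m inch '[[0,0,0,0,0,0.8,0],[0,0,0,0,0,0.8,0],[0,0,0,0,0,0.4,0],[0,0,0,0,0,0,0],[0,0,0,0,0,0,0]]' >/dev/null
python3 go.py 447.3 -340 52 0.236
```

```text
clk 1.85 pos [ 446.9 -341.8  105.9] rot [-3.1413e+00  3.0000e-04  2.3480e-01] F [ 0.3  0.1 -0.4] open 1.001 gf 0.0
turn/pi [-0.0001  0.0001 -0.0004] shift/25 in target axes [ 0.032 -0.065  2.156] in present axes [ 0.033 -0.064  2.156]
```

```bash
python3 -m inch '[[0,0,0,0.03,-0.06,0.7,0],[0,0,0,0,0,0.7,0],[0,0,0,0,0,0.5,0],[0,0,0,0,0,0.25,0],[0,0,0,0,0,0,0],[0,0,0,0,0,0,0]]' >/dev/null
python3 go.py 447.3 -340 52 0.236
python3 -m inch '[[0,0,0,0,0,0,0.5],[0,0,0,0,0,0,1],[0,0,0,0,0,0,1],[0,0,0,0,0,0,1],[0,0,0,0,0,0,1],[0,0,0,0,0,0,1],[0,0,0,0,0,0,1]]' 100
```

```text
clk 2.35 pos [ 447.5 -340.2   52.1] rot [ 3.1414e+00 -2.0000e-04  2.3500e-01] F [-0.4 -0.6 -0.4] open 1.003 gf 0.0
turn/pi [ 0.0001 -0.     -0.0003] shift/25 in target axes [-0.007 -0.01   0.006] in present axes [-0.007 -0.01   0.006]
clock: 2.93
eef_pos: [447.7, -340.2, 52.2]
tcp_rot: [3.141, -0.001, 0.235]
contact_force: [0.0, -0.2, 5.3]
opening: 0.23
grasp_force: 98.0
```

```bash
python3 -m inch '[[0,0,0,0,0,-0.3,1],[0,0,0,0,0,-0.6,1],[0,0,0,0,0,-0.8,1],[0,0,0,0,0,-0.8,1],[0,0,0,0,0,-0.3,1],[0,0,0,0,0,0,1]]' 
python3 -m inch '[[0,0,0.0346,0,0,0,1],[0,0,0.0346,0,0,0,1],[0,0,0.0346,0,0,0,1],[0,0,0.0346,0,0,0,1],[0,0,0.0346,0,0,0,1],[0,0,0.0346,0,0,0,1],[0,0,0.0346,0,0,0,1],[0,0,0.0346,0,0,0,1]]'
python3 go.py 515 -41 122 -0.636
```

```text
clock: 3.43
eef_pos: [448.3, -340.8, 123.7]
tcp_rot: [3.139, -0.002, 0.235]
contact_force: [-0.7, -0.1, -0.8]
opening: 0.226
grasp_force: 98.2
clock: 4.1
eef_pos: [446.6, -339.4, 120.3]
tcp_rot: [-3.142, 0.002, -0.64]
contact_force: [-0.2, -0.4, -1.0]
opening: 0.228
grasp_force: 98.2
clk 4.1 pos [ 446.6 -339.4  120.3] rot [-3.1416e+00  1.9000e-03 -6.3980e-01] F [-0.2 -0.4 -1. ] open 0.228 gf 98.2
turn/pi [-0.      0.0006 -0.0012] shift/25 in target axes [ -4.889 -11.227  -0.068] in present axes [ -4.932 -11.209  -0.058]
```

```bash
python3 -m inch '[[0,0,0,-0.3,-0.7,0,1],[0,0,0,-0.44,-1,0,1],[0,0,0,-0.44,-1,0,1],[0,0,0,-0.44,-1,0,1],[0,0,0,-0.44,-1,0,1],[0,0,0,-0.44,-1,0,1],[0,0,0,-0.44,-1,0,1],[0,0,0,-0.44,-1,0,1]]' >/dev/null
python3 -m inch '[[0,0,0,-0.44,-1,0,1],[0,0,0,-0.44,-1,0,1],[0,0,0,-0.4,-0.9,0,1],[0,0,0,-0.2,-0.6,0,1],[0,0,0,0,0,0,1],[0,0,0,0,0,0,1]]' >/dev/null
python3 go.py 515 -41 122 -0.636
python3 - <<'E'
from h import *
f=get('scene'); t=get('top')
u,v=proj(f,[515,-41,29]); print(u,v, proj(f,[515,-41,73]))
u,v=int(u),int(v); save(f['pixels'][v-55:v+35,u-60:u+60],'crop2',6.6); print('origin',u-60,v-55)
E
```

```text
clk 5.27 pos [514.8 -41.8 120.7] rot [ 3.1406e+00  1.3000e-03 -6.3240e-01] F [-0.5 -0.5 -1.2] open 0.23 gf 98.3
turn/pi [0.0003 0.0004 0.0011] shift/25 in target axes [-0.012 -0.03  -0.054] in present axes [-0.012 -0.03  -0.054]
247.88191557063226 164.25738079116337 (np.float64(247.0716744458307), np.float64(148.54278760207876))
origin 187 109
```

View pics/crop2.png

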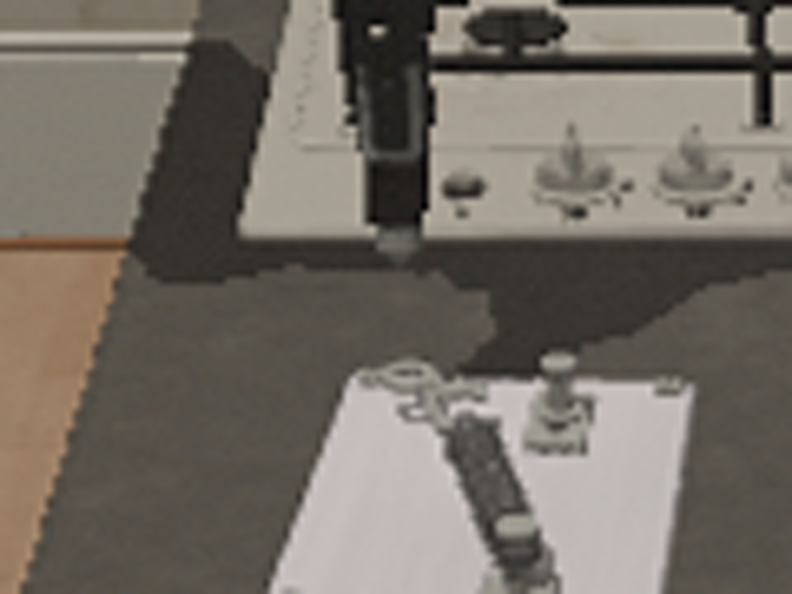

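Scene crop: the pin tip is at (400,258), right above the ring at (402,373). Both cameras agree on the ring at about (515,-41). The post pin's head is at (558,362). Lowering now.

```bash
python3 -m inch '[[0,0,0,-0.02,-0.03,0.4,1],[0,0,0,0,0,0.6,1],[0,0,0,0,0,0.4,1],[0,0,0,0,0,0.2,1],[0,0,0,0,0,0,1],[0,0,0,0,0,0,1]]' >/dev/null
python3 go.py 515 -41 74 -0.636
```

```text
clk 5.87 pos [515.2 -41.8  81.3] rot [ 3.1411e+00  8.0000e-04 -6.3500e-01] F [ 0.7  0.9 -0.9] open 0.235 gf 98.3
turn/pi [0.0002 0.0003 0.0003] shift/25 in target axes [-0.023 -0.021  0.291] in present axes [-0.023 -0.021  0.291]
```

Run:
```python
from h import *
f=load('scene')
for q in [(400,258),(402,373),(558,358),(516,528)]:
    u,v=q[0]/6.6+187-.4,q[1]/6.6+109-.4; print(q,u,v,[atz(f,u,v,z).round(1)[:2] for z in(26,35,37,72)])
```

```text
(400, 258) 247.20606060606062 147.6909090909091 [array([565.3,  59.6]), array([556.2,  41.2]), array([554.2,  37.1]), array([518.8, -34.4])]
(402, 373) 247.5090909090909 165.1151515151515 [array([514.6, -39.4]), array([506.4, -56.1]), array([504.5, -59.8]), array([ 472.5, -124.7])]
(558, 358) 271.1454545454546 162.84242424242424 [array([572.9, -59.8]), array([563.6, -76.1]), array([561.6, -79.7]), array([ 525.7, -143.3])]
(516, 528) 264.7818181818182 188.6 [array([ 490.4, -172.5]), array([ 482.6, -186.9]), array([ 480.8, -190.1]), array([ 450.4, -246.1])]
```

```bash
python3 -m inch '[[0,0,0,-0.02,-0.02,0.08,1],[0,0,0,0,0,0.08,1],[0,0,0,0,0,0.07,1],[0,0,0,0,0,0.06,1],[0,0,0,0,0,0,1],[0,0,0,0,0,0,1]]' >/dev/null
python3 go.py 515 -41 69.5 -0.636
```

```text
clk 6.37 pos [515.3 -40.7  74.4] rot [-3.1416  0.     -0.6344] F [ 0.2  0.5 -0.6] open 0.226 gf 98.3
turn/pi [-0.      0.      0.0005] shift/25 in target axes [-0.004  0.016  0.196] in present axes [-0.004  0.016  0.196]
```

```bash
python3 -m inch '[[0,0,0,0,0,0.06,1],[0,0,0,0,0,0.06,1],[0,0,0,0,0,0.04,1],[0,0,0,0,0,0,1],[0,0,0,0,0,0,1]]' >/dev/null
python3 go.py 515 -41 69.5 -0.636;  python3 -m inch '[[0,0,0,0,0,0.04,1],[0,0,0,0,0,0.04,1],[0,0,0,0,0,0,1],[0,0,0,0,0,0,1]]' >/dev/null
python3 go.py 515 -41 69.5 -0.636
```

```text
clk 6.78 pos [515.2 -40.8  70.3] rot [ 3.1415e+00  2.0000e-04 -6.3450e-01] F [ 0.1 -0.7 -1. ] open 0.229 gf 98.3
turn/pi [0.     0.0001 0.0005] shift/25 in target axes [-0.003  0.012  0.031] in present axes [-0.003  0.012  0.031]
clk 7.12 pos [515.2 -40.8  68.3] rot [ 3.1415e+00  2.0000e-04 -6.3440e-01] F [ 0.9  0.3 -0.8] open 0.233 gf 98.3
turn/pi [0.     0.0001 0.0005] shift/25 in target axes [-0.002  0.013 -0.048] in present axes [-0.002  0.013 -0.048]
```

```bash
cat > pol.py <<'E'
import sys
from h import *
a=0.9355; pv=np.array([482.5,-185.8]); M=np.array([[np.cos(a),-np.sin(a)],[np.sin(a),np.cos(a)]])
s=r.sense(); q=M.T@(s['eef_pos'][:2]-pv); F=M.T@s['contact_force'][:2]
print('clk',round(s['clock'],2),'rho',np.hypot(*q).round(1),'th',np.arctan2(q[1],q[0]).round(3),'plate xy',q.round(1),'z',s['eef_pos'][2].round(1),'rot',s['tcp_rot'].round(3),'Fplate',F.round(1),s['contact_force'][2].round(1),'gf',round(s['grasp_force']),'op',round(s['opening'],3))
if len(sys.argv)>1:
    rh,th=map(float,sys.argv[1:3]); t=np.array([rh*np.cos(th),rh*np.sin(th)]); d=t-q
    c=M@d; y=s['tcp_rot'][2]; print('shift units tool x,y',((c@[np.cos(y),np.sin(y)])/25).round(3),((c@[np.sin(y),-np.cos(y)])/25).round(3))
E
python3 pol.py 158 0.37
python3 - <<'E'
from h import *
f=get('scene'); u,v=187,109; save(f['pixels'][v:v+90,u:u+120],'crop3',6.6)
E
```

```text
clk 7.12 rho 148.7 th 0.413 plate xy [136.2  59.7] z 68.3 rot [ 3.142  0.    -0.634] Fplate [ 0.8 -0.6] -0.8 gf 98 op 0.233
shift units tool x,y 0.103 -0.445
```

View pics/crop3.png

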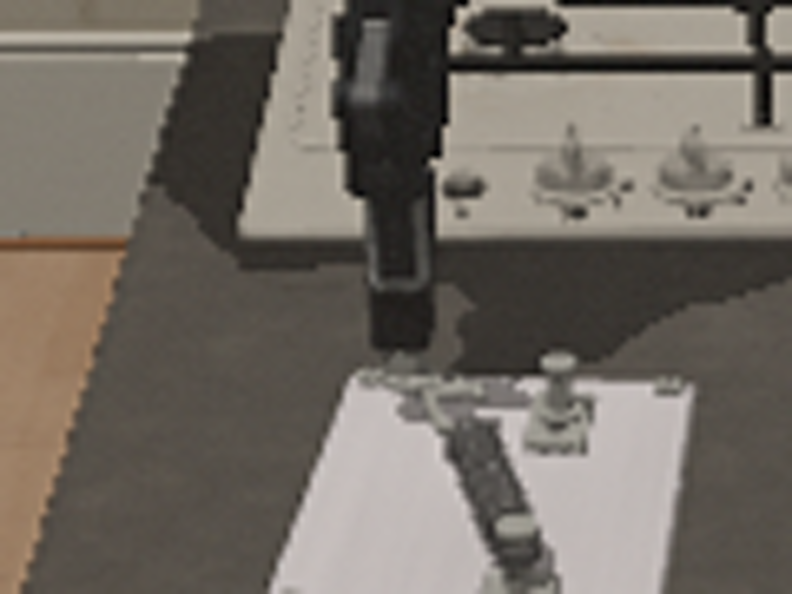

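Scene crop: the shoulder now sits directly on the ring at (402,368), with the pin out of sight inside it. Pulling gently to check.

```bash
python3 -m inch '[[0,0,0,0.02,-0.08,0,1],[0,0,0,0.02,-0.09,0,1],[0,0,0,0.02,-0.09,0,1],[0,0,0,0.02,-0.09,0,1],[0,0,0,0.02,-0.09,0,1],[0,0,0,0,0,0,1],[0,0,0,0,0,0,1]]' >/dev/null
python3 pol.py 164 0.37
```

```text
clk 7.75 rho 157.8 th 0.371 plate xy [147.1  57.2] z 68.3 rot [ 3.141  0.    -0.634] Fplate [-2.7 -1. ] -0.7 gf 98 op 0.228
shift units tool x,y -0.085 -0.232
```

```bash
python3 -m inch '[[0,0,0,-0.03,-0.08,0,1],[0,0,0,-0.03,-0.08,0,1],[0,0,0,-0.03,-0.08,0,1],[0,0,0,-0.03,-0.08,0,1],[0,0,0,-0.03,-0.08,0,1],[0,0,0,0,0,0,1],[0,0,0,0,0,0,1]]' >/dev/null
python3 pol.py 176 0.37
```

```text
clk 8.33 rho 168.2 th 0.372 plate xy [156.7  61.1] z 68.2 rot [ 3.14   0.    -0.634] Fplate [-6.8 -3. ] -0.2 gf 98 op 0.228
shift units tool x,y -0.101 -0.296
```

```bash
python3 -m inch '[[0,0,0,-0.03,-0.09,0,1],[0,0,0,-0.03,-0.09,0,1],[0,0,0,-0.03,-0.09,0,1],[0,0,0,-0.03,-0.09,0,1],[0,0,0,-0.03,-0.08,0,1],[0,0,0,-0.03,-0.07,0,1],[0,0,0,0,0,0,1],[0,0,0,0,0,0,1]]' >/dev/null
python3 pol.py 182 0.28
```

```text
clk 9.0 rho 180.7 th 0.372 plate xy [168.4  65.8] z 68.0 rot [ 3.139e+00  1.000e-03 -6.330e-01] Fplate [-12.7  -5.4] -0.6 gf 98 op 0.229
shift units tool x,y 0.619 -0.261
```

```bash
python3 -m inch '[[0,0,0,0.12,-0.043,0,1],[0,0,0,0.17,-0.059,0,1],[0,0,0,0.17,-0.059,0,1],[0,0,0,0.17,-0.059,0,1],[0,0,0,0.17,-0.04,0,1],[0,0,0,0.17,-0.04,0,1],[0,0,0,0.17,-0.04,0,1],[0,0,0,0.12,-0.03,0,1]]' >/dev/null
python3 pol.py 181 0.1
```

```text
clk 9.67 rho 180.5 th 0.193 plate xy [177.2  34.6] z 67.7 rot [ 3.138e+00  2.000e-03 -6.340e-01] Fplate [-13.1  -2.4] 0.0 gf 99 op 0.232
shift units tool x,y 0.66 -0.116
```

```bash
python3 -m inch '[[0,0,0,0.12,-0.02,0,1],[0,0,0,0.15,-0.03,0,1],[0,0,0,0.15,-0.03,0,1],[0,0,0,0.15,-0.03,0,1],[0,0,0,0.1,-0.02,0,1],[0,0,0,0,0,0,1]]' >/dev/null
python3 pol.py 181 0.0
```

```text
clk 10.17 rho 181.1 th 0.1 plate xy [180.2  18. ] z 67.6 rot [ 3.137e+00  3.000e-03 -6.340e-01] Fplate [-13.4  -1.8] -0.9 gf 99 op 0.229
shift units tool x,y 0.722 -0.032
```

```bash
python3 -m inch '[[0,0,0,0.1,-0.01,0,1],[0,0,0,0.13,-0.02,0,1],[0,0,0,0.13,-0.01,0,1],[0,0,0,0.12,0,0,1],[0,0,0,0,0,0,1]]' >/dev/null
python3 pol.py 181 0.0
python3 -m inch '[[0,0,0,0.08,0,0,1],[0,0,0,0.08,0,0,1],[0,0,0,0.05,0,0,1],[0,0,0,0.03,0,0,1],[0,0,0,0,0,0,1]]' >/dev/null
python3 pol.py 181 0.0
```

```text
clk 10.58 rho 181.1 th 0.035 plate xy [181.    6.3] z 67.5 rot [ 3.137e+00  3.000e-03 -6.340e-01] Fplate [-13.2  -0. ] -0.9 gf 99 op 0.228
shift units tool x,y 0.253 0.001
clk 11.0 rho 180.9 th 0.005 plate xy [180.9   0.9] z 67.4 rot [ 3.137  0.004 -0.634] Fplate [-12.9  -0.1] -0.7 gf 99 op 0.227
shift units tool x,y 0.034 -0.004
```

Swung in without a side load. Easing back now.

```bash
for i in 1; do python3 -m inch '[[0,0,0,0.02,0.05,0,1],[0,0,0,0,0.07,0,1],[0,0,0,0,0.07,0,1],[0,0,0,0,0.05,0,1],[0,0,0,0,0,0,1]]' >/dev/null; python3 pol.py
python3 -m inch '[[0,0,0,0,0.05,0,1],[0,0,0,0,0.05,0,1],[0,0,0,0,0.04,0,1],[0,0,0,0,0,0,1]]' >/dev/null; python3 pol.py; done
```

```text
clk 11.42 rho 175.3 th 0.002 plate xy [175.3   0.3] z 67.5 rot [ 3.138e+00  3.000e-03 -6.340e-01] Fplate [-10.3   0.3] -0.5 gf 99 op 0.227
clk 11.75 rho 172.2 th 0.001 plate xy [1.722e+02 1.000e-01] z 67.7 rot [ 3.138e+00  3.000e-03 -6.340e-01] Fplate [-8.6  0.9] -0.4 gf 99 op 0.231
```

```bash
for i in 1 2; do python3 -m inch '[[0,0,0,0,0.03,0,1],[0,0,0,0,0.03,0,1],[0,0,0,0,0,0,1]]' >/dev/null; python3 pol.py; done
python3 -m inch '[[0,0,0,0,0.03,0,1],[0,0,0,0,0.03,0,1],[0,0,0,0,0,0,1]]' >/dev/null; python3 pol.py
```

```text
clk 12.0 rho 170.9 th 0.0 plate xy [170.9   0. ] z 67.7 rot [ 3.139e+00  3.000e-03 -6.340e-01] Fplate [-8.4  0.1] 0.3 gf 99 op 0.23
clk 12.25 rho 169.7 th -0.0 plate xy [ 1.697e+02 -1.000e-01] z 67.8 rot [ 3.139e+00  3.000e-03 -6.340e-01] Fplate [-7.1  0.3] -0.9 gf 99 op 0.229
clk 12.5 rho 169.1 th -0.003 plate xy [169.1  -0.6] z 68.0 rot [ 3.141e+00  1.000e-03 -6.350e-01] Fplate [-4.3  1.1] -2.1 gf 99 op 0.229
```

```bash
for i in 1; do python3 -m inch '[[0,0,0,-0.02,0.03,0,1],[0,0,0,0,0.03,0,1],[0,0,0,0,0,0,1]]' >/dev/null; python3 pol.py; done
python3 -m inch '[[0,0,0,0,0.02,0,1],[0,0,0,0,0.02,0,1],[0,0,0,0,0,0,1]]' >/dev/null; python3 pol.py
```

```text
clk 12.75 rho 168.4 th -0.006 plate xy [168.4  -1. ] z 68.5 rot [-3.141 -0.    -0.635] Fplate [-1.3  0.2] -1.0 gf 99 op 0.229
clk 13.0 rho 167.4 th -0.007 plate xy [167.4  -1.2] z 68.6 rot [-3.141e+00 -1.000e-03 -6.350e-01] Fplate [-0.2  0.6] -0.8 gf 99 op 0.225
```

```bash
python3 -m inch '[[0,0,0,0,0.03,0,1],[0,0,0,0,0,0,1],[0,0,0,0,0,-0.06,1],[0,0,0,0,0,-0.06,1],[0,0,0,0,0,0,1]]' >/dev/null; python3 pol.py
python3 -m inch '[[0,0,0,0,0,-0.08,1],[0,0,0,0,0,-0.08,1],[0,0,0,0,0,-0.08,1],[0,0,0,0,0,-0.08,1],[0,0,0,0,0,0,1]]' >/dev/null; python3 pol.py
```

```text
clk 13.42 rho 166.4 th -0.007 plate xy [166.4  -1.1] z 71.8 rot [-3.141e+00 -1.000e-03 -6.340e-01] Fplate [ 0.6 -0.6] -1.1 gf 99 op 0.23
clk 13.83 rho 166.4 th -0.007 plate xy [166.4  -1.1] z 79.9 rot [-3.141e+00 -1.000e-03 -6.340e-01] Fplate [ 0.1 -0.9] -1.1 gf 99 op 0.228
```

```bash
python3 -m inch '[[0,0,0,0,0,-0.3,1],[0,0,0,0,0,-0.5,1],[0,0,0,0,0,-0.5,1],[0,0,0,0,0,-0.4,1],[0,0,0,0,0,0,1]]' >/dev/null; python3 go.py 447.5 -340.2 122 -0.636
python3 - <<'E'
from h import *
f=get('scene'); u,v=197,99; save(f['pixels'][v:v+90,u:u+120],'crop4',6.6)
E
```

```text
clk 14.25 pos [583.7 -52.7 125.1] rot [-3.1392 -0.004  -0.6345] F [ 0.4  0.1 -0.3] open 0.227 gf 98.6
turn/pi [-0.0008 -0.0013  0.0005] shift/25 in target axes [ 2.45  12.487  0.123] in present axes [ 2.43  12.491  0.103]
```

View pics/crop4.png

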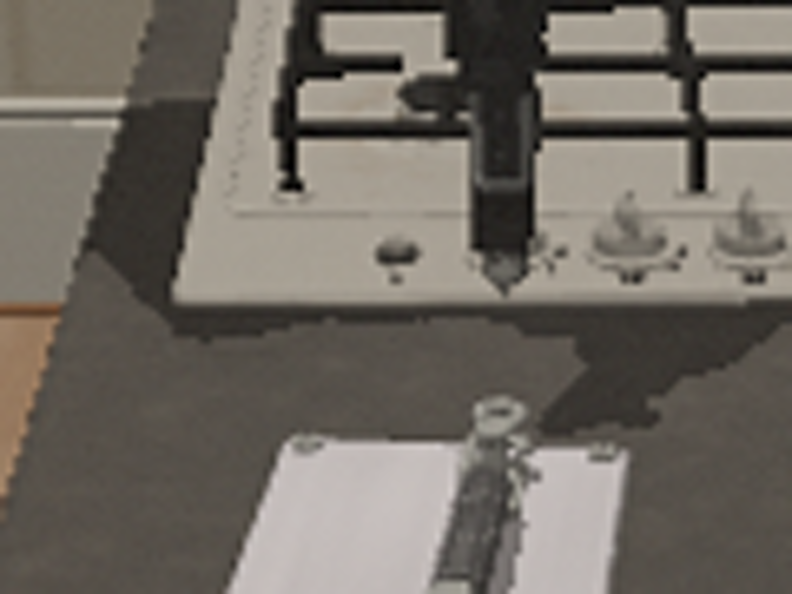

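Scene crop: the spring lies in line with the post, stretched, with the ring outward at (500,415). The puller hangs upright and free at (503,270). Carrying it back.

```bash
python3 -m inch '[[0,0,0,0.1,0.6,0,1],[0,0,0,0.2,1,0,1],[0,0,0,0.2,1,0,1],[0,0,0,0.2,1,0,1],[0,0,0,0.2,1,0,1],[0,0,0,0.2,1,0,1],[0,0,0,0.2,1,0,1],[0,0,0,0.2,1,0,1]]' >/dev/null
python3 -m inch '[[0,0,0,0.2,1,0,1],[0,0,0,0.2,1,0,1],[0,0,0,0.2,1,0,1],[0,0,0,0.2,1,0,1],[0,0,0,0.2,0.6,0,1],[0,0,0,0.1,0.3,0,1],[0,0,0,0,0,0,1],[0,0,0,0,0,0,1]]' >/dev/null
python3 go.py 447.5 -340.2 90 -0.636
```

```text
clk 15.63 pos [ 448.5 -342.5  121.5] rot [-3.1414e+00  8.0000e-04 -6.3540e-01] F [ 0.  -0.  -1.4] open 0.23 gf 98.6
turn/pi [-0.0001  0.0003  0.0002] shift/25 in target axes [-0.086 -0.051  1.26 ] in present axes [-0.084 -0.051  1.26 ]
```

```bash
python3 -m inch '[[0,0,0,-0.08,-0.05,0.4,1],[0,0,0,0,0,0.6,1],[0,0,0,0,0,0.4,1],[0,0,0,0,0,0.2,1],[0,0,0,0,0,0,1],[0,0,0,0,0,0,1]]' >/dev/null
python3 go.py 447.5 -340.2 53 -0.636
python3 -m inch '[[0,0,0,0,0,0.2,1],[0,0,0,0,0,0.2,1],[0,0,0,0,0,0.2,1],[0,0,0,0,0,0.1,1],[0,0,0,0,0,0,1],[0,0,0,0,0,0,1]]' >/dev/null
python3 go.py 447.5 -340.2 53 -0.636
```

```text
clk 16.13 pos [ 448.1 -340.    81.5] rot [-3.1415e+00  9.0000e-04 -6.3380e-01] F [ 0.  -0.1 -0. ] open 0.23 gf 98.6
turn/pi [-0.      0.0003  0.0007] shift/25 in target axes [-0.016  0.023  1.142] in present axes [-0.015  0.023  1.142]
clk 16.63 pos [ 448.  -340.5   64.2] rot [-3.1416e+00  4.0000e-04 -6.3450e-01] F [-0.9 -1.  -1.2] open 0.228 gf 98.6
turn/pi [-0.      0.0001  0.0005] shift/25 in target axes [-0.021  0.002  0.447] in present axes [-0.021  0.002  0.448]
```

```bash
python3 -m inch '[[0,0,0,0,0,0.1,1],[0,0,0,0,0,0.1,1],[0,0,0,0,0,0.1,1],[0,0,0,0,0,0.08,1],[0,0,0,0,0,0,1],[0,0,0,0,0,0,1]]' >/dev/null
python3 go.py 447.5 -340.2 52 -0.636
python3 -m inch '[[0,0,0,0,0,0.05,1],[0,0,0,0,0,0.03,1],[0,0,0,0,0,0,1],[0,0,0,0,0,0,1]]' >/dev/null
python3 go.py 447.5 -340.2 52 -0.636
```

```text
clk 17.13 pos [ 448.  -340.4   54.7] rot [ 3.1416e+00  3.0000e-04 -6.3440e-01] F [ 0.6 -0.   0.3] open 0.23 gf 98.6
turn/pi [0.     0.0001 0.0005] shift/25 in target axes [-0.022  0.004  0.108] in present axes [-0.022  0.004  0.108]
clk 17.47 pos [ 448.1 -340.5   52.9] rot [-3.1416  0.     -0.6345] F [-0.8  0.  -1.6] open 0.225 gf 98.6
turn/pi [-0.      0.      0.0005] shift/25 in target axes [-0.026  0.004  0.035] in present axes [-0.026  0.004  0.035]
```

```bash
for i in 1 2; do python3 -m inch '[[0,0,0,0,0,0.03,1],[0,0,0,0,0,0,1]]' >/dev/null
python3 go.py 447.5 -340.2 52 -0.636|head -1; done
```

```text
clk 17.63 pos [ 448.2 -340.6   52.3] rot [-3.1416e+00 -3.0000e-04 -6.3440e-01] F [-0.5  0.7 -0.1] open 0.227 gf 99.1
clk 17.8 pos [ 448.3 -340.7   52.2] rot [ 3.1416e+00 -5.0000e-04 -6.3450e-01] F [-1.8  0.9  9. ] open 0.232 gf 100.2
```

Seated, with a 9 N floor contact. Releasing slowly, then retreating.

```bash
python3 -m inch '[[0,0,0,0,0,-0.02,0.7],[0,0,0,0,0,0,0.6],[0,0,0,0,0,0,0.4],[0,0,0,0,0,0,0.2],[0,0,0,0,0,0,0],[0,0,0,0,0,0,0],[0,0,0,0,0,0,0],[0,0,0,0,0,0,0]]' 20
python3 -m inch '[[0,0,0,0,0,-0.3,0],[0,0,0,0,0,-0.6,0],[0,0,0,0,0,-0.8,0],[0,0,0,0,0,-0.8,0],[0,0,0,0,0,-0.8,0],[0,0,0,0,0,-0.8,0],[0,0,0,0,0,-0.6,0],[0,0,0,0,0,0,0]]' 
python3 -m inch '[[0,0,0,-0.5,0.5,0,0],[0,0,0,-0.8,0.8,0,0],[0,0,0,-0.8,0.8,0,0],[0,0,0,-0.8,0.8,0,0],[0,0,0,-0.8,0.8,0,0],[0,0,0,-0.4,0.4,0,0],[0,0,0,0,0,0,0],[0,0,0,0,0,0,0]]'
python3 - <<'E'
from h import *
f=get('top'); save(f['pixels'][165:255,210:360],'crop5',5.3)
E
```

```text
clock: 18.47
eef_pos: [448.1, -340.5, 51.8]
tcp_rot: [-3.142, 0.0, -0.634]
contact_force: [-0.3, -0.1, -0.2]
opening: 0.996
grasp_force: 0.0
clock: 19.13
eef_pos: [449.7, -341.7, 173.1]
tcp_rot: [3.142, -0.006, -0.634]
contact_force: [0.8, 0.0, 0.3]
opening: 1.001
grasp_force: 0.0
clock: 19.8
eef_pos: [304.3, -362.3, 169.2]
tcp_rot: [-3.141, 0.0, -0.636]
contact_force: [0.9, -0.2, -0.4]
opening: 1.0
grasp_force: 0.0
```

View pics/crop5.png

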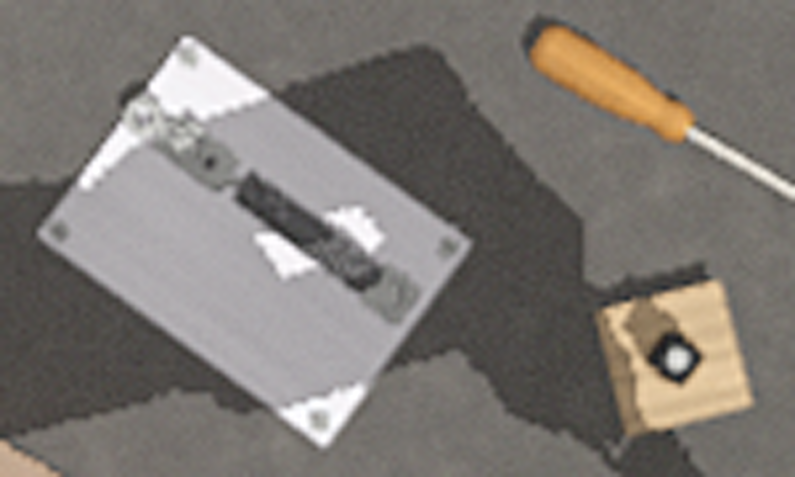

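Top crop: the spring is in line on the post, with the ring beyond it at (143,112). The puller stands upright in the holder at (677,357), and the screwdriver has not moved. Handing in.

```bash
python3 -c "
from rig import r
print(r.sign_off())"
```

```text
the job is handed in; nothing more can be done
None
```

I hooked the spring on the post's pin, which now carries the tension, stood the puller back in its holder and handed the job in at about 20 s; the sign-off returned no verdict.

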